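# Hold the watch test pot's lid half-way to its lock

### The arm

A 6-joint arm with a two-finger parallel gripper is mounted at the origin on the work surface. World frame = base frame: x ahead of the robot, y to its left, z up, the work surface at z = 0. Lengths are in mm, angles in rad, forces in N, time in s.
With the tool pointing down it reaches from about 375 to 925 mm from the base axis. Payload 5.7 kg.
Tool frame: the origin (TCP) lies between the finger pads; the fingertips stand 22 mm ahead of it and the grasp point (between the pads) lies 3 mm ahead of it; y points along the fingers, z is the direction in which the jaws open and shut, and the axes are right-handed (so a half turn about y gives the same grasp; the last joint's range is limited). The gripper opens to 85 mm and grips with 20 to 120 N. Pads are 22 mm wide; open, the fingers measure 114 mm over their backs; the gripper's body (76 mm by 85 mm) begins 54 mm behind the grasp point. The pads swing forward as they close: fully open they stand 13 mm farther back than shut.
Start: joints at [-1.394, 0.359, 1.51, -0, 1.272, -0.115], TCP at [172.591, -574.611, 253.267] pointing down, gripper open.
Joint ranges: [-2.97, 2.97], [-1.01, 2.36], [0.21, 2.38], [-0.96, 4.11], [0.2, 2.71], [-2.98, 2.98]. Speed limits (rad/s): [2.39, 2.39, 3.14, 3.14, 3.14, 3.14].

### API

Orientations are given as a unit quaternion [w, x, y, z].
In Python, from workcell import ctrl gives the robot as it stands. The module is installed in compiled form; this text tells all that it offers. Calls block until the motion is done:
- ctrl.move_ptp(position, orientation): joint-space move of the TCP to a pose.
- ctrl.servo_line(position, rot=None, max_speed=150): straight line of the TCP; rot=None keeps the orientation; max_speed is the mean speed in mm/s.
- ctrl.move_j(angles): joint-space move.
- ctrl.gripper_to(opening, strength=None): finger opening in mm; strength is the grip in N (None keeps the last); returns when the fingers have stopped.
- ctrl.sleep(seconds).
- ctrl.solve_ik(position, orientation): joint angles nearest the present ones, or None.
- ctrl.read_state(): the state.
- ctrl.camera(name): name is "side" or "top"; returns the picture (420x560x3 uint8, blue, green, red); there is no depth.
- ctrl.camera_params(name): a dict with "camera_matrix" (3x3 intrinsics, pixels), "k1" (the pictures are not rectified: a ray, as slopes to the right and down, at radius r is drawn at 1 + k1 r^2 times it, then the intrinsics apply), "eye" and "rotation" of the camera in the world. Camera axes: x right, y up, looking along -z (the intrinsics and any distortion apply to the point x, -y, -z); pixel columns grow to the right and rows downward; lengths in mm; the calibration is good to about 2 mm. A picture is of the moment at which its call begins. camera_params takes no time and is no camera call.
A pose or a line that the arm cannot do raises ctrl.PlanningError and nothing moves.
- ctrl.sign_off(): hands the job in, once; it reports no verdict.
The state is a dict: "clock": time; "q": joint angles; "joint_velocities": joint speeds; "effort": joint torques, N m; "position": TCP position; "eef_rot": TCP orientation; "ft_force": force on the tool from outside, world axes, zero at the start; "wrist_torque": the same for the moment, N m; "width": finger opening in mm.
Only numpy, scipy, OpenCV 4.12 (cv2) and the standard library are available. Lean on these libraries where they do the work, as an engineer would, in place of code of your own. Each camera call takes 0.05 s, during which the arm holds its last target.

### The job

Fit the bayonet lid on the watch-tester pot: lift it off its rubber ring, let its two lugs down through the notches in the pot's mouth and feel it come down fully home on the rim. Then turn it clockwise (seen from above) half-way to its lock, so that the lugs are caught under the rim but the lock has never clicked, and finish while still gripping it there, held down against the collar spring that would turn it back. Leave the other things on the bench where they are.

Things in the scene. Friction and masses are not known exactly. Their poses are not given: they have to be found in the camera images.
- lid_bar (a point): The lid, loose, 0.2 to 0.45 kg, lying on the rubber ring at the start: aluminium disc 92 mm across, 8 thick, with an upright black bar on top, 60 long (x), 14 wide (y), 30 high. The point is the bar's centre: 15 mm below its top, 15 above the disc's top, 23 above the disc's underside. x along the bar, z up along the lid's axis. A half turn about z leaves the lid the same.
- lid_lugs (a point): Point on the lid's axis 15.5 mm below the disc's underside, axes as lid_bar, half-way up the two lugs. They stick out in +x and -x, exactly below the bar's line, from a hub 40 mm across: 36 mm from axis to tip, 14 wide, 7 thick. A round nib under each reaches 22 mm below the disc.
- lid_rest: Black rubber ring on the bench that the lid lies on at the start, 100 mm across, 80 inside, 30 high, fixed. Origin at the centre of its underside.
- pot: Test pot, fixed to the bench, upright: grey, 100 mm across, rim 70 mm above the bench, on a dark foot 124 across. A round gauge 40 across, top at 49 mm, stands 84 mm from the axis in +x. Origin on the axis at bench height, z up, x through the two notches. White marks on the foot, on both sides, stand at 0 (notch), 40 (half-way) and 80 degrees (locked) clockwise.
- pot_mouth (a point): Centre of the pot's mouth, level with the rim, axes as the pot: 8 mm flange, hole 52 mm across, notches in +x and -x reaching 24 degrees either side of x. The lid goes in with its bar along x, either way round (3 mm, 6 degrees of play), until its disc lies on the rim, bar's centre 23 mm above this point. Home: within 3 mm of that. Once turned it has 4 mm of play up and down.
- collar (a joint): Sprung collar in the pot, rad, 0 at rest, growing clockwise. A stop bars anticlockwise turning; clockwise the lugs meet the collar after 14 degrees, the click begins at 64 and the lid is locked at 80. Reads the lid's clockwise angle less 0.25: about 0.45 half-way (40 degrees, 0.7 rad), 0.98 as it clicks. Spring: 0.15 N m at rest, 0.22 half-way; it turns a released lid back.
- driver: Bystander, loose: screwdriver, 150 mm. To be left alone.
- tweezers: Bystander, loose: steel tweezers, 110 mm. To be left alone.
- loupe: Bystander, loose: small black eye-glass, 32 mm wide, 26 mm high. To be left alone.
- oil: Bystander, loose: small amber oil bottle, 65 mm high. To be left alone.
- jar: Bystander, loose: white jar with black top, 55 mm high. To be left alone.
- spool: Bystander, loose: black round tub, 60 mm high. To be left alone.
- pliers: Bystander, loose: pliers, 135 mm. To be left alone.
Not all that is in view belongs to the job. Leave any orange, red or yellow look-alike of the part that bears lid_bar alone.

How it is judged:
By the outcome, as a careful person would: the job done as asked, in the order asked, and still so for the second after the job is handed in, while the arm keeps its last pose, push and grip.
It also fails if it takes over 43 s, if anything falls off the work surface, if the arm or the gripper's body presses on something with over 40 N, if the wrist force passes 120 N, or if a joint passes its speed limit or range.

## Working session

There is one attempt and no reset: what is moved stays moved. The work goes in short steps, each a Python script; the robot and the scene stay as the last script left them, time stands still between calls to the robot, and variables do not carry over. Pictures are saved under pics/ and viewed, and the job is handed in when it is done.

```bash
mkdir -p pics; ls
python3 - <<'E'
from workcell import ctrl
import cv2,numpy as np
for n in("top","side"):
    cv2.imwrite(f"pics/{n}0.png",ctrl.camera(n)); print(n,ctrl.camera_params(n))
print(ctrl.read_state())
E
```

```text
pics
top {'camera_matrix': array([[417.6420498 ,   0.        , 271.74710624],
       [  0.        , 417.6420498 , 212.75278519],
       [  0.        ,   0.        ,   1.        ]]), 'k1': -0.09474684735266549, 'eye': array([510.79562622, -31.44536084, 910.62814626]), 'rotation': array([-0.69951951, -0.02844013,  0.03185416,  0.71333647])}
side {'camera_matrix': array([[392.76076007,   0.        , 284.78331185],
       [  0.        , 392.76076007, 207.16928006],
       [  0.        ,   0.        ,   1.        ]]), 'k1': 0.014823328123227626, 'eye': array([469.18069822, 438.31960565, 585.81262346]), 'rotation': array([-0.12694684, -0.0392264 ,  0.36664991,  0.92082226])}
{'clock': 0.1, 'q': array([-1.39412399e+00,  3.59456327e-01,  1.51131979e+00, -3.20564338e-05,
        1.27248952e+00, -1.15065027e-01]), 'joint_velocities': array([-1.64726596e-04, -1.09730959e-03, -3.48316212e-03, -1.84904501e-03,
       -8.99185366e-04, -9.01912425e-05]), 'effort': array([-1.15271960e-04, -5.28653347e+01, -2.79349673e+01, -4.97999099e-05,
        5.02463619e-03, -1.23165486e-05]), 'position': array([ 172.47152833, -574.08186946,  252.52538224]), 'eef_rot': array([ 0.10275357, -0.10281166,  0.70018746, -0.69900571]), 'ft_force': array([-0.11733425, -0.90455315, -0.44541828]), 'wrist_torque': array([0.0460101 , 0.00951563, 0.02927109]), 'width': 85.16181206550996}
```

View pics/top0.png

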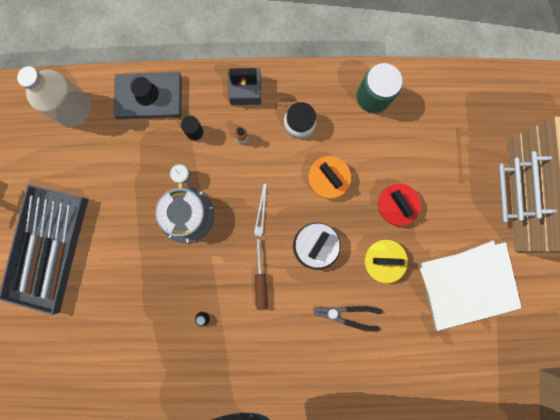

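View pics/side0.png

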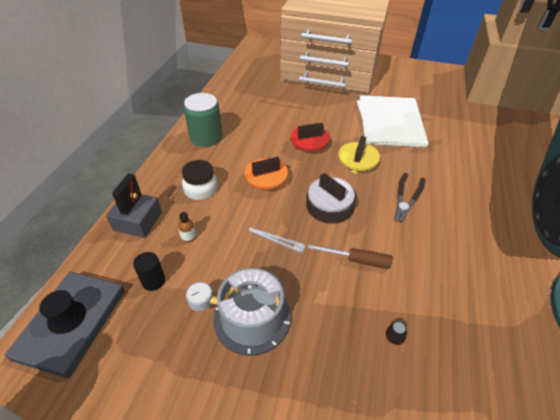

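Top view: the silver lid with its black bar lies on its black ring at (317,246). The look-alikes are orange (330,177), red (400,205) and yellow (387,262). The pot is at (182,212) with its gauge at (180,174). I choose the silver one and check it in close crops.

```bash
cat > h.py <<'E'
import cv2,numpy as np
from scipy.spatial.transform import Rotation as R
from workcell import ctrl
def cam(n):
    p=ctrl.camera_params(n); q=p['rotation']
    return p['camera_matrix'],p['k1'],p['eye'],R.from_quat([q[1],q[2],q[3],q[0]]).as_matrix()
def proj(n,X):
    K,k,e,M=cam(n); c=(np.atleast_2d(X)-e)@M
    s=np.c_[c[:,0]/-c[:,2],-c[:,1]/-c[:,2]]; s=s*(1+k*(s**2).sum(1,keepdims=True))
    return s*K[0,0]+K[:2,2]
def ray(n,uv):
    K,k,e,M=cam(n); d=np.array([k,0,0,0],float)
    s=cv2.undistortPoints(np.array(uv,float).reshape(-1,1,2),K,d).reshape(-1,2)
    v=np.c_[s[:,0],-s[:,1],-np.ones(len(s))]@M.T
    return e,v/np.linalg.norm(v,axis=1,keepdims=True)
def onz(n,uv,z):
    e,v=ray(n,uv); return e+v*((z-e[2])/v[:,2])[:,None]
def crop(img,x,y,w,h,f,name):
    cv2.imwrite(name,cv2.resize(img[y:y+h,x:x+w],None,fx=f,fy=f,interpolation=cv2.INTER_CUBIC))
E
python3 - <<'E'
from h import *
t=cv2.imread('pics/top0.png');s=cv2.imread('pics/side0.png')
crop(t,282,211,70,70,8,'pics/lidtop.png');crop(t,140,150,90,100,6,'pics/pottop.png')
crop(s,180,255,130,110,6,'pics/potside.png')
print(onz('top',[[317,246]],38),onz('top',[[182,212]],70),onz('side',[[252,298]],70),onz('side',[[331,197]],38))
E
```

```text
[[ 513.89367502 -129.46682567   38.        ]] [[587.68823457 145.69773644  70.        ]] [[584.41524698 158.43595983  70.        ]] [[ 513.4057525  -114.43960138   38.        ]]
```

View pics/lidtop.png

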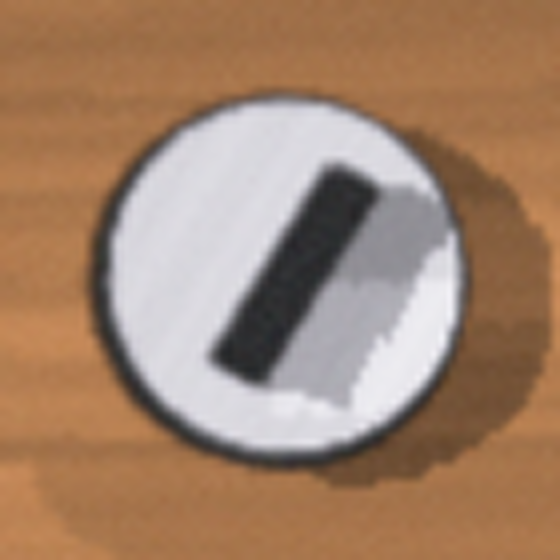

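View pics/pottop.png

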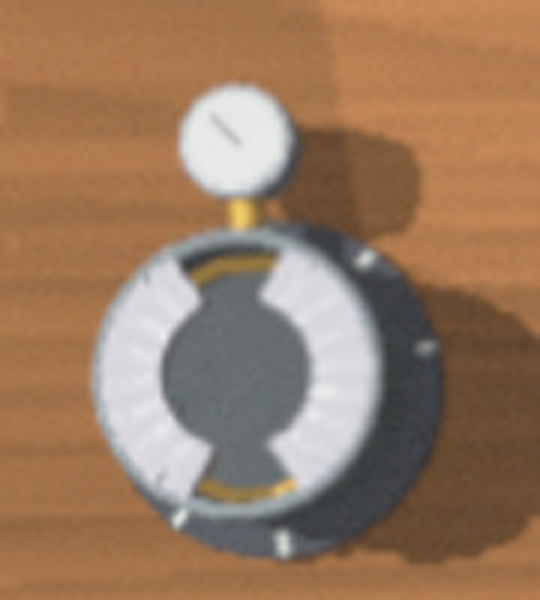

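View pics/potside.png

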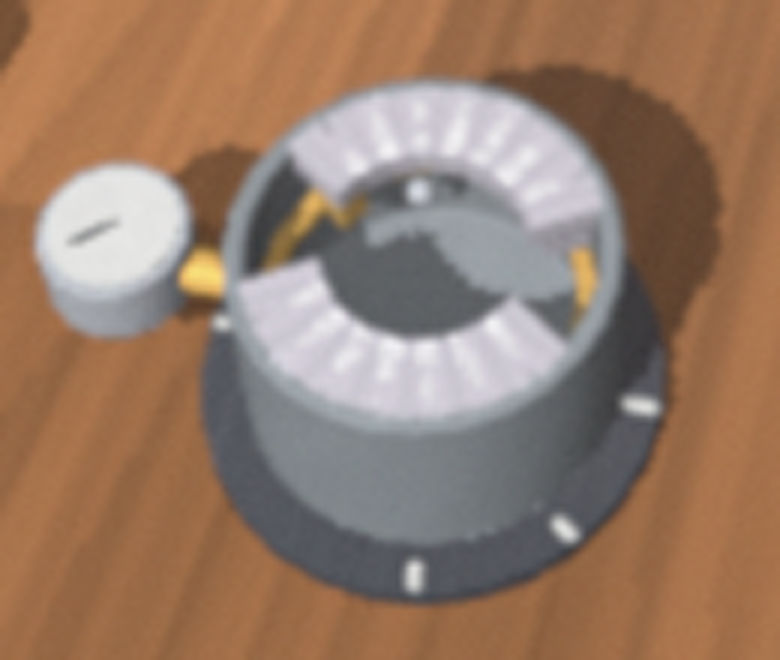

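```bash
cat > meas.py <<'E'
from h import *
from scipy.optimize import least_squares
def circ(P):
    r=least_squares(lambda p:np.hypot(P[:,0]-p[0],P[:,1]-p[1])-p[2],[*P[:,:2].mean(0),45],loss='soft_l1').x
    d=np.abs(np.hypot(P[:,0]-r[0],P[:,1]-r[1])-r[2]); return r,d.mean()
def mask(img,box,lo,hi):
    x,y,w,h=box; m=np.zeros(img.shape[:2],np.uint8)
    m[y:y+h,x:x+w]=cv2.inRange(cv2.cvtColor(img,cv2.COLOR_BGR2HSV),lo,hi)[y:y+h,x:x+w]; return m
def hull(m):
    c,_=cv2.findContours(m,cv2.RETR_EXTERNAL,cv2.CHAIN_APPROX_NONE)
    c=[k for k in c if cv2.contourArea(k)>15]
    H=cv2.convexHull(np.vstack(c))
    mm=np.zeros_like(m);cv2.fillPoly(mm,[H],255)
    c,_=cv2.findContours(mm,cv2.RETR_EXTERNAL,cv2.CHAIN_APPROX_NONE)
    return c[0].reshape(-1,2).astype(float)
E
python3 - <<'E'
from meas import *
I={n:cv2.imread(f'pics/{n}0.png') for n in('top','side')}
B={'top':dict(lid=(290,218,56,56),pot=(152,183,56,56),g=(168,162,22,22)),'side':dict(lid=(300,170,62,55),pot=(212,265,75,70),g=(184,280,30,24))}
vis={n:I[n].copy() for n in I}
for n in I:
    for k,z in(('lid',38),('pot',70),('g',49)):
        m=mask(I[n],B[n][k],(0,0,120 if k!='g' else 175),(179,45,255))
        if k=='lid' : m=mask(I[n],B[n][k],(0,0,115),(179,45,255))
        if k=='pot': m=mask(I[n],B[n][k],(125,8,165),(179,60,255))
        c=hull(m); P=onz(n,c,z); print(n,k,circ(P))
        vis[n][m>0]=(0,255,0)
    # bar
    x,y,w,h=B[n]['lid']
    m=mask(I[n],(x+8,y+ (8 if n=='top' else 2),w-16,h-18),(0,0,0),(179,120,70))
    N,l,st,ce=cv2.connectedComponentsWithStats(m); print(n,st[1:].tolist(),ce[1:].tolist())
    i=1+np.argmax(st[1:,4]); mm=(l==i).astype(np.uint8)
    vis[n][mm>0]=(0,0,255)
    if n=='top':
        ct=cv2.findContours(mm,0,cv2.CHAIN_APPROX_NONE)[0][0].reshape(-1,2).astype(np.float32)
        P=onz(n,ct,66)[:,:2].astype(np.float32); r=cv2.minAreaRect(P); print('bar',r)
        yx=np.argwhere(mm)[:,::-1].astype(float); Q=onz(n,yx,66)[:,:2]; 
        w_,v=np.linalg.eigh(np.cov(Q.T)); print(Q.mean(0),np.degrees(np.arctan2(v[1,1],v[0,1])),np.sqrt(12*w_))
crop(vis['top'],140,150,220,150,3.5,'pics/v_t.png');crop(vis['side'],180,160,200,180,3.3,'pics/v_s.png')
E
```

```text
top lid (array([ 516.10482079, -129.88420073,   45.99095243]), np.float64(0.44543035332991104))Traceback (most recent call last):
  File "<stdin>", line 10, in <module>
  File "meas.py", line 12, in hull
    H=cv2.convexHull(np.vstack(c))
                     ~~~~~~~~~^^^
    return _nx.concatenate(arrs, 0, dtype=dtype, casting=casting)
           ~~~~~~~~~~~~~~~^^^^^^^^^^^^^^^^^^^^^^^^^^^^^^^^^^^^^^^
ValueError: need at least one array to concatenate
```

```bash
cat > m1.py <<'E'
from meas import *
I={n:cv2.imread(f'pics/{n}0.png') for n in('top','side')}
B={'top':dict(lid=(290,218,56,56),pot=(152,185,53,53),g=(168,162,22,22)),'side':dict(lid=(300,170,62,55),pot=(216,265,72,61),g=(184,280,30,24))}
hs=cv2.cvtColor(I['top'],cv2.COLOR_BGR2HSV); print(hs[212,160:208:3].tolist())
vis={n:I[n].copy() for n in I}
for n in I:
    for k,z in(('lid',38),('pot',70),('g',49)):
        if k=='g': m=mask(I[n],B[n][k],(0,0,185),(179,45,255))
        if k=='lid' : m=mask(I[n],B[n][k],(0,0,115),(179,45,255))
        if k=='pot': m=mask(I[n],B[n][k],(0,0,172),(179,45,255))
        c=hull(m); P=onz(n,c,z); print(n,k,circ(P))
        vis[n][m>0]=(0,255,0)
    x,y,w,h=B[n]['lid']
    m=mask(I[n],(x+8,y+ (8 if n=='top' else 2),w-16,h-18),(0,0,0),(179,120,70))
    N,l,st,ce=cv2.connectedComponentsWithStats(m)
    i=1+np.argmax(st[1:,4]); mm=(l==i).astype(np.uint8)
    vis[n][mm>0]=(0,0,255)
    if n=='top':
        yx=np.argwhere(mm)[:,::-1].astype(float); Q=onz(n,yx,66)[:,:2]
        w_,v=np.linalg.eigh(np.cov(Q.T)); print(Q.mean(0),np.degrees(np.arctan2(v[1,1],v[0,1])),np.sqrt(12*w_))
crop(vis['top'],140,150,220,150,3.5,'pics/v_t.png');crop(vis['side'],180,160,200,180,3.3,'pics/v_s.png')
E
python3 m1.py
```

```text
[[130, 7, 221], [120, 7, 224], [120, 10, 186], [100, 20, 117], [98, 25, 112], [100, 21, 109], [102, 23, 113], [93, 23, 110], [101, 25, 114], [102, 23, 110], [98, 18, 116], [126, 6, 223], [120, 7, 221], [125, 7, 220], [106, 16, 179], [100, 13, 61]]
top lid (array([ 516.10482079, -129.88420073,   45.99095243]), np.float64(0.44543035332991104))
top pot (array([587.30162884, 152.45538125,  46.86793895]), np.float64(1.4072930651633349))
top g (array([672.43367977, 157.95362588,  18.3594532 ]), np.float64(0.4998970228733303))
[ 515.78558635 -129.40298231] 146.2034236034203 [12.74410957 56.0139094 ]
side lid (array([ 515.51307981, -123.33880235,   46.91675314]), np.float64(1.0008391477524095))
side pot (array([588.46935763, 155.31218593,  46.62255438]), np.float64(1.4492112080185486))
side g (array([672.43444224, 160.77695713,  18.65407817]), np.float64(0.42290489141051424))
```

View pics/v_t.png

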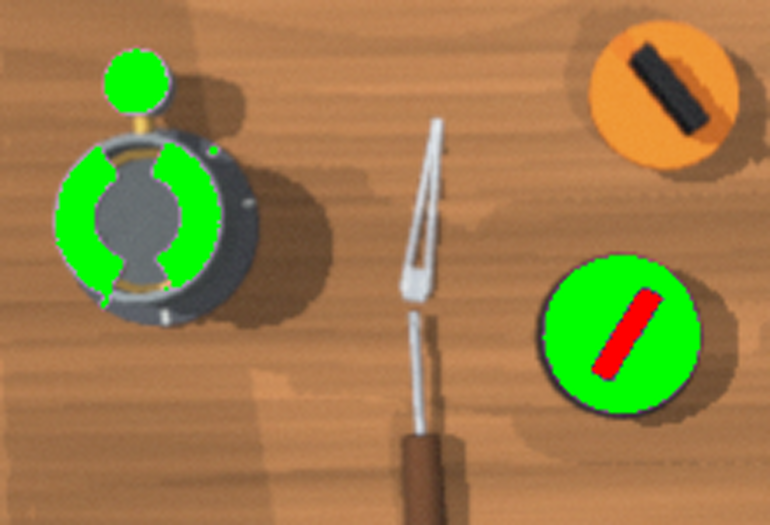

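View pics/v_s.png

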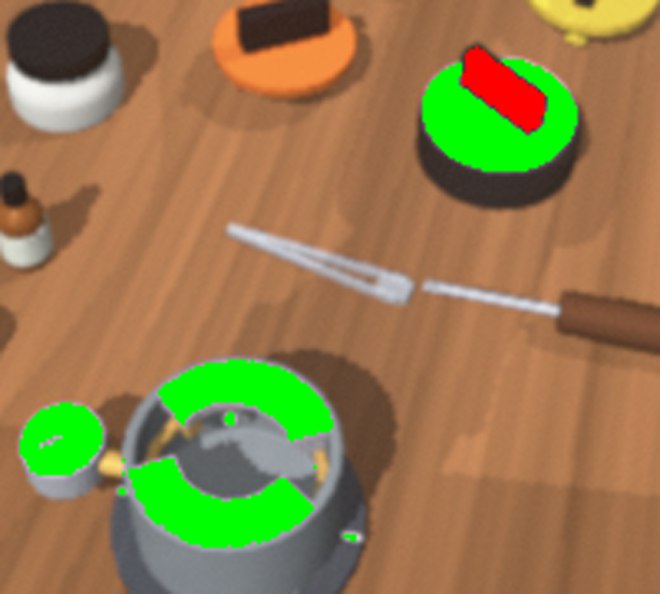

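```bash
sed -i 's/>15\]/>MINA]/; s/^def hull/MINA=40\ndef hull/' meas.py
cat > m2.py <<'E'
from meas import *
def pts(m):
    c,_=cv2.findContours(m,cv2.RETR_EXTERNAL,cv2.CHAIN_APPROX_NONE)
    c=np.vstack([k for k in c if cv2.contourArea(k)>40]).reshape(-1,2); 
    h=cv2.convexHull(c).reshape(-1,1,2)
    return np.array([p for p in c if abs(cv2.pointPolygonTest(h,(float(p[0]),float(p[1])),True))<0.8],float)
def rcirc(P):
    for _ in range(4):
        r,d=circ(P); e=np.abs(np.hypot(P[:,0]-r[0],P[:,1]-r[1])-r[2]); P=P[e<max(0.8,2*e.mean())]
    return r.round(2),round(d,2),len(P)
if __name__=='__main__':
  I={n:cv2.imread(f'pics/{n}0.png') for n in('top','side')}
  B={'top':dict(lid=(290,218,56,56),pot=(152,185,53,53),g=(168,162,22,22)),'side':dict(lid=(300,170,62,55),pot=(216,265,72,61),g=(184,280,30,24))}
  for n in I:
    out={}
    for k,z,v in(('lid',38,115),('pot',70,172),('g',49,185)):
        c=pts(mask(I[n],B[n][k],(0,0,v),(179,45,255)));out[k]=r=rcirc(onz(n,c,z)); print(n,k,r)
    d=out['g'][0]-out['pot'][0]; print('gauge dir',np.degrees(np.arctan2(d[1],d[0])),np.hypot(*d[:2]))
    # flange halves
    m=mask(I[n],B[n]['pot'],(0,0,172),(179,45,255)); N,l,st,ce=cv2.connectedComponentsWithStats(m)
    o=[i for i in range(1,N) if st[i,4]>100]
    Q=[onz(n,np.argwhere(l==i)[:,::-1].astype(float),70)[:,:2].mean(0) for i in o]
    d=Q[1]-Q[0];print('flange',np.mean(Q,0),np.degrees(np.arctan2(d[1],d[0])),[st[i,4] for i in o])
    S=proj(n,[[515.8,-129.6,38]]);print(S)
E
python3 m2.py
```

```text
top lid (array([ 516.11, -130.07,   45.82]), np.float64(0.36), 95)
top pot (array([587.92, 152.31,  46.79]), np.float64(0.38), 64)
top g (array([672.34, 157.84,  18.12]), np.float64(0.45), 40)
gauge dir 3.74785155100663 84.6009296639228
flange [587.58752793 152.13560515] 94.25290894917171 [np.int32(444), np.int32(452)]
[[317.03868936 245.08392828]]
side lid (array([ 515.55, -123.56,   46.93]), np.float64(0.47), 57)
side pot (array([588.49, 155.36,  46.75]), np.float64(0.35), 100)
side g (array([672.46, 160.68,  18.45]), np.float64(0.31), 54)
gauge dir 3.6251838534194443 84.13835807763309
flange [588.05612543 155.6629111 ] 93.81135052088501 [np.int32(694), np.int32(825)]
[[331.2198815 191.5830614]]
```

```bash
cat >> h.py <<'E'
def quat(a):
    c,s=np.cos(np.radians(a)),np.sin(np.radians(a))
    q=R.from_matrix(np.array([[s,0,c],[-c,0,s],[0,-1,0]])).as_quat(); return [q[3],q[0],q[1],q[2]]
def st(msg=''):
    s=ctrl.read_state(); print(msg,'t',round(s['clock'],2),'p',s['position'].round(1),'F',s['ft_force'].round(1),'T',s['wrist_torque'].round(2),'w',round(s['width'],1)); return s
E
python3 - <<'E'
from h import *
for b in (56.2,236.2):
    for p,a in(((515.7,-127.8,150),b),((515.7,-127.8,62),b),((588,153.5,150),b+37.6),((588,153.5,104),b+37.6),((588,153.5,104),b-2.4)):
        q=ctrl.solve_ik(p,quat(a)); print(a,None if q is None else np.round(q,2))
E
```

```text
56.2 [-0.37  0.38  1.77 -0.    0.99 -1.35]
56.2 [-0.37  0.51  1.84 -0.    0.78 -1.35]
93.80000000000001 [ 0.14  0.48  1.6  -0.    1.06 -1.5 ]
93.80000000000001 [ 0.14  0.53  1.64 -0.    0.97 -1.5 ]
53.800000000000004 [ 0.14  0.53  1.64 -0.    0.97 -0.8 ]
236.2 [-0.37  0.38  1.77 -0.    0.99  1.79]
236.2 [-0.37  0.51  1.84 -0.    0.78  1.79]
273.8 [ 0.14  0.48  1.6  -0.    1.06  1.65]
273.8 [ 0.14  0.53  1.64 -0.    0.97  1.65]
233.79999999999998 [ 0.14  0.53  1.64 -0.    0.97  2.34]
```

```bash
python3 - <<'E'
from h import *
q=quat(56.2)
ctrl.move_ptp([515.7,-128.2,130],q)
ctrl.gripper_to(45,90); 
st('above')
ctrl.servo_line([515.7,-128.2,62.5],max_speed=100); st('down')
cv2.imwrite('pics/grasp.png',ctrl.camera('side'))
ctrl.gripper_to(8,90); st('grip')
ctrl.servo_line([515.7,-128.2,150],max_speed=100); st('lift')
for n in('top','side'): cv2.imwrite(f'pics/{n}_lift.png',ctrl.camera(n))
E
python3 - <<'E'
import cv2
from h import crop
crop(cv2.imread('pics/side_lift.png'),260,90,160,140,5,'pics/sl.png')
E
```

```text
above t 2.65 p [ 515.7 -128.3  130. ] F [-0.2  0.2  0.4] T [ 0.03  0.01 -0.01] w 45.2
down t 3.48 p [ 516.1 -128.3   62.8] F [0.5 0.2 1.5] T [-0.02 -0.04 -0.  ] w 45.0
grip t 3.92 p [ 516.2 -128.4   63.3] F [-0.2  1.   5.7] T [ 0.07  0.13 -0.  ] w 12.6
lift t 4.94 p [ 515.1 -128.   149.4] F [-0.2 -0.9 -2.5] T [-0.05 -0.   -0.05] w 12.3
```

View pics/sl.png

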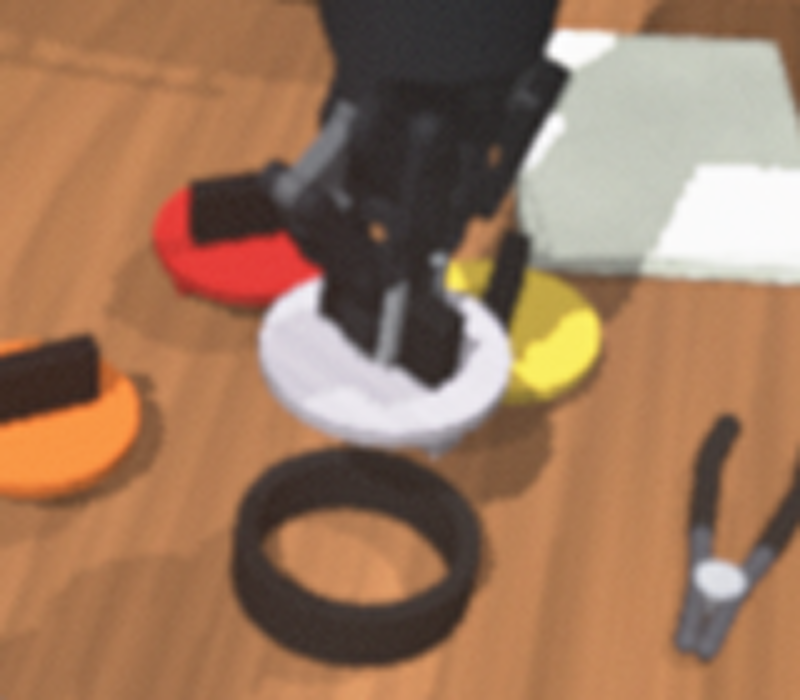

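View pics/top_lift.png

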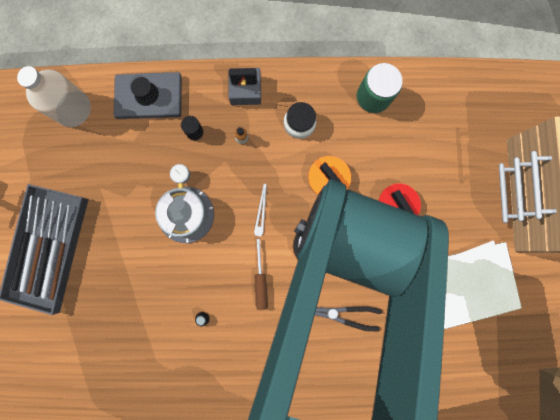

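Side crop: the silver lid is held level by its bar (disc centre near crop (385,355)), clear of the ring. The top camera is hidden by the arm. Next I move over the pot with the bar along the notches and compare lid and pot in the side view.

Run:
```python
from h import *
ctrl.move_ptp([588.2,153.8,160],quat(93.8)); st('over')
ctrl.servo_line([588.2,153.8,138],max_speed=60); ctrl.sleep(0.2); s=st('low')
for n in('top','side'): cv2.imwrite(f'pics/{n}_over.png',ctrl.camera(n))
crop(cv2.imread('pics/side_over.png'),180,200,150,150,5,'pics/so.png')
print(proj('side',[s['position'],s['position']-[0,0,25],[588.2,153.8,70]]))
```

```text
over t 6.17 p [587.9 152.7 159.7] F [ 0.5 -0.2 -2.9] T [-0.01 -0.    0.  ] w 12.6
low t 6.88 p [588.5 153.9 138.3] F [ 0.6  0.5 -1.6] T [ 0.04  0.   -0.02] w 12.4
[[248.21993476 268.41321072]
 [249.04867764 278.57950053]
 [250.5727347  294.71834792]]
```

View pics/so.png

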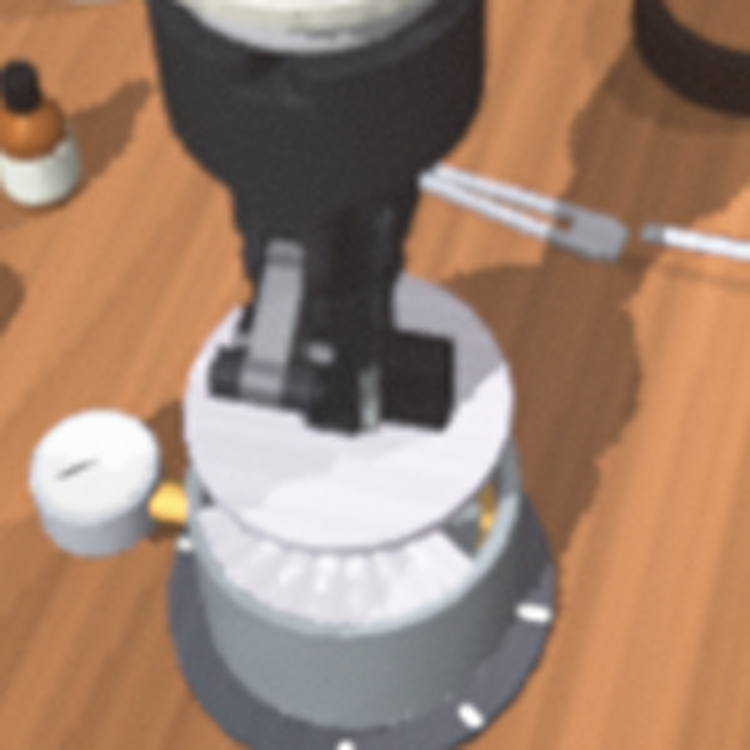

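View pics/top_over.png

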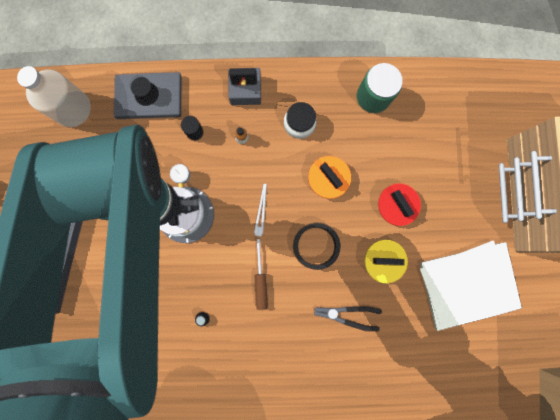

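Side crop: the lid hovers over the pot, disc about crop (350,410), and the bar points at the gauge (crop 95,470). Now I measure the disc centre against the TCP, and the bar angle.

Run:
```python
from m2 import *
im=cv2.imread('pics/side_over.png')
m=mask(im,(214,250,72,62),(0,0,125),(179,40,255))
# exclude flange: keep visible disc outer contour only on left/right/bottom; show mask
v=im.copy(); 
c,_=cv2.findContours(m,cv2.RETR_EXTERNAL,cv2.CHAIN_APPROX_NONE)
g=cv2.cvtColor(im,cv2.COLOR_BGR2GRAY)
# radial edge detection around guess
cx,cy=249.5,281
E=[]
for th in np.radians(np.arange(0,360,4)):
    rr=np.arange(22,40,0.5); 
    # ellipse-guided: project circle of radius r at z=113
    rad=np.arange(38,54,0.25); P=np.array([[588.5+r*np.cos(th),153.9+r*np.sin(th),113.3] for r in rad])
    uv=proj('side',P).astype(np.float32)
    prof=cv2.remap(g,uv[:,:1],uv[:,1:],cv2.INTER_LINEAR).ravel().astype(float)
    prof=np.convolve(prof,np.ones(3)/3,'same'); d=np.gradient(prof)[3:-3]; i=np.argmin(d)+3
    if d[i-3]<-4: E.append((np.degrees(th),rad[i],*P[i,:2]))
E=np.array(E); 
for r in E: 
    p=proj('side',[[r[2],r[3],113.3]])[0]; cv2.circle(v,(int(round(p[0])),int(round(p[1]))),0,(0,0,255),-1)
print(E[:,:2].round(1).tolist()); print(rcirc(E[:,2:]))
crop(v,180,230,130,100,6,'pics/ev.png')
```

```text
[[0.0, 45.5], [4.0, 46.0], [8.0, 45.2], [12.0, 45.2], [16.0, 45.5], [20.0, 45.5], [24.0, 45.5], [28.0, 45.8], [32.0, 46.0], [36.0, 46.0], [40.0, 46.2], [44.0, 45.8], [48.0, 46.2], [52.0, 46.5], [56.0, 47.0], [60.0, 47.5], [76.0, 46.8], [80.0, 46.5], [88.0, 47.0], [96.0, 47.0], [100.0, 46.5], [104.0, 46.5], [108.0, 46.2], [112.0, 46.8], [116.0, 47.0], [120.0, 46.5], [124.0, 47.5], [128.0, 46.8], [132.0, 47.0], [136.0, 46.8], [140.0, 46.8], [144.0, 47.0], [148.0, 46.5], [152.0, 46.8], [156.0, 46.5], [160.0, 46.5], [164.0, 46.8], [168.0, 46.5], [172.0, 46.5], [176.0, 46.2], [180.0, 46.2], [184.0, 46.5], [188.0, 46.0], [192.0, 45.8], [196.0, 45.8], [200.0, 46.0], [204.0, 46.2], [208.0, 46.2], [212.0, 45.8], [216.0, 45.2], [220.0, 45.5], [224.0, 45.0], [228.0, 45.5], [232.0, 45.2], [236.0, 44.5], [240.0, 45.5], [244.0, 45.0], [248.0, 45.0], [316.0, 52.0], [320.0, 48.2], [324.0, 44.8], [328.0, 41.2], [332.0, 38.8], [336.0, 38.8], [340.0, 45.0], [344.0, 45.2], [348.0, 44.8], [352.0, 45.2], [356.0, 45.8]]
(array([588.04, 154.89,  45.79]), np.float64(0.22), 63)
```

View pics/ev.png

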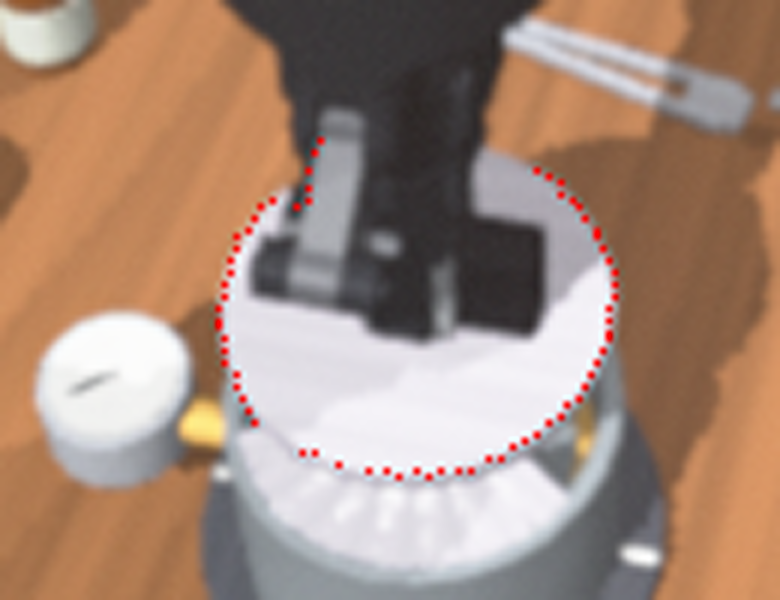

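Run:
```python
from h import *
x,y=588.8,154.4
z=138
ctrl.servo_line([x,y,130],max_speed=60)
ctrl.sleep(.2); f0=st('a')['ft_force'][2]
for z in list(np.arange(127,106,-3))+list(np.arange(105.5,97,-0.5)):
    ctrl.servo_line([x,y,z],max_speed=30 if z>106 else 12); s=ctrl.read_state(); f=s['ft_force']-[0,0,f0]
    if z<107 or abs(f).max()>3: st(z)
    if f[2]>6: break
ctrl.sleep(.3); st('end')
cv2.imwrite('pics/side_in.png',ctrl.camera('side'));crop(cv2.imread('pics/side_in.png'),180,200,150,150,5,'pics/si.png')
```

```text
a t 7.47 p [588.8 154.4 130. ] F [ 0.9  0.4 -2.9] T [ 0.   -0.   -0.08] w 12.3
105.5 t 9.66 p [588.7 154.4 105.4] F [-0.6  0.4 -2.8] T [ 0.02  0.03 -0.05] w 12.5
105.0 t 9.91 p [588.8 154.4 105. ] F [-0.2 -0.8 -2.1] T [ 0.02 -0.03 -0.  ] w 12.2
104.5 t 10.16 p [588.8 154.4 104.5] F [ 0.  -0.3 -2.7] T [ 0.01 -0.01 -0.04] w 12.7
104.0 t 10.41 p [588.8 154.4 104. ] F [-1.   0.4 -2.4] T [ 0.01 -0.02 -0.01] w 12.5
103.5 t 10.66 p [588.8 154.4 103.4] F [ 0.  -0.2 -3.1] T [-0.01 -0.   -0.  ] w 12.7
103.0 t 10.91 p [588.8 154.4 103.3] F [-1.9 -1.   2.4] T [-0.05  0.22  0.02] w 12.6
102.5 t 11.16 p [588.8 154.4 103.3] F [-2.9 -1.3  6.7] T [-0.11  0.4  -0.02] w 12.6
end t 11.46 p [588.8 154.4 103.3] F [-2.3 -0.4  6.4] T [-0.11  0.43  0.03] w 12.5
```

View pics/si.png

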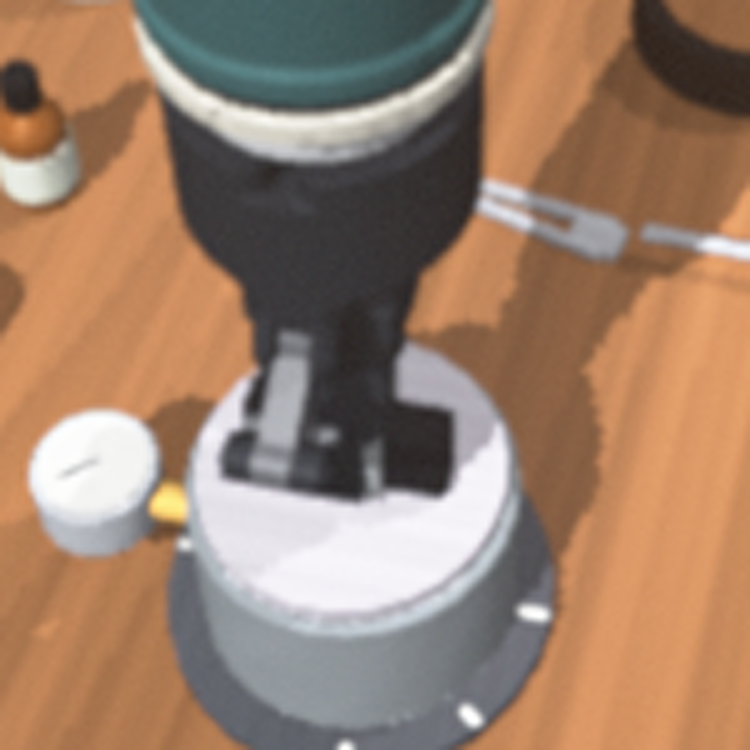

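Side crop: the disc (crop 345,500) sits flush on the rim, and contact came at TCP z 103.3, where 103 was expected. That is home. Now I turn clockwise with a light downward push.

```bash
cat >> h.py <<'E'
def yaw(s):
    q=s['eef_rot']; z=R.from_quat([q[1],q[2],q[3],q[0]]).as_matrix()[:,2]; return np.degrees(np.arctan2(z[1],z[0]))
E
python3 - <<'E'
from h import *
p=[588.8,154.4,102.5]
for d in range(4,41,4):
    ctrl.servo_line(p,rot=quat(93.8-d),max_speed=30)
    ctrl.sleep(.1); s=st(d); 
    if abs(s['ft_force']).max()>25 or abs(s['wrist_torque'][2])>1: print('STOP');break
ctrl.sleep(.3); s=st('end'); print(yaw(s))
cv2.imwrite('pics/side_t.png',ctrl.camera('side'));crop(cv2.imread('pics/side_t.png'),180,200,150,150,5,'pics/st.png')
cv2.imwrite('pics/top_t.png',ctrl.camera('top'))
E
```

```text
4 t 11.86 p [589.5 154.5 103.3] F [-2.   0.5  5.9] T [-0.05  0.27 -0.14] w 12.6
8 t 12.21 p [589.7 154.6 103.3] F [0.2 0.2 6.6] T [-0.09  0.14 -0.15] w 12.5
12 t 12.56 p [589.9 154.6 103.3] F [-0.6 -1.1  5.4] T [-0.04  0.12 -0.12] w 12.2
16 t 12.91 p [589.8 154.4 103.3] F [-0.4 -1.   5.7] T [-0.12  0.14 -0.  ] w 12.7
20 t 13.26 p [589.8 154.3 103.3] F [-0.2 -0.1  5.6] T [-0.2   0.12  0.02] w 12.7
24 t 13.61 p [589.8 154.3 103.3] F [-0.3 -0.8  6.7] T [-0.18  0.13  0.08] w 12.6
28 t 13.96 p [589.8 154.4 103.3] F [-0.4 -0.5  4.6] T [-0.2   0.17  0.06] w 12.2
32 t 14.31 p [589.8 154.3 103.3] F [-0.5 -1.1  6.4] T [-0.1   0.11  0.07] w 12.1
36 t 14.66 p [589.8 154.3 103.3] F [ 0.2 -1.5  6.3] T [-0.19  0.13  0.09] w 12.1
40 t 15.01 p [589.8 154.3 103.3] F [-0.9 -0.6  6.8] T [-0.19  0.11  0.09] w 12.3
end t 15.31 p [589.7 154.3 103.3] F [-0.5 -0.3  6.5] T [-0.15  0.14  0.05] w 12.6
53.88509722907206
```

View pics/st.png

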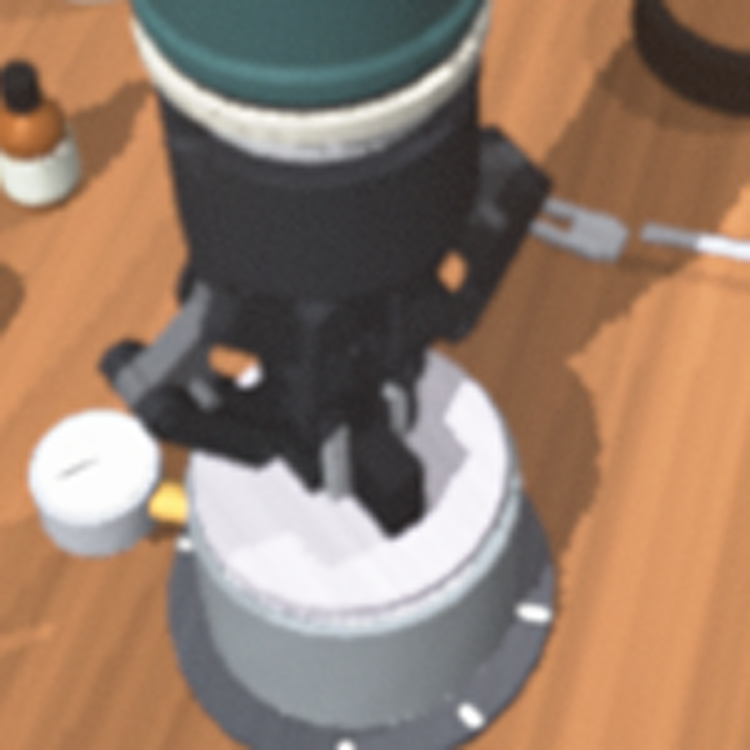

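Run:
```python
from h import *
im=cv2.imread('pics/side_t.png')
c=np.array([589.2,154.3])
for z in(78,108):
  for a in(143.8-10,143.8,143.8+10):
    A=np.radians(a);e=np.array([np.cos(A),np.sin(A)]);n=np.array([-e[1],e[0]])
    P=[[*(c+30*e+k*n),z] for k in(-7,7)]
    uv=proj('side',P); print(z,a,((uv-[180,200])*5).round().tolist())
im2=cv2.resize(im[270:320,225:285],None,fx=12,fy=12,interpolation=cv2.INTER_CUBIC)
im2=np.clip(im2.astype(float)*2.0,0,255).astype(np.uint8)
for a,col in((133.8,(255,0,0)),(143.8,(0,255,0)),(153.8,(0,0,255))):
    A=np.radians(a);e=np.array([np.cos(A),np.sin(A)]);n=np.array([-e[1],e[0]])
    uv=(proj('side',[[*(c+30*e+k*n),z] for k,z in((-7,78),(7,78),(7,108),(-7,108))])+0.5-[225,270])*12
    cv2.polylines(im2,[uv.astype(int)],True,col,1)
cv2.imwrite('pics/bar.png',im2)
```

```text
78 133.8 [[370.0, 552.0], [415.0, 531.0]]
78 143.8 [[388.0, 546.0], [428.0, 519.0]]
78 153.8 [[405.0, 538.0], [439.0, 505.0]]
108 133.8 [[366.0, 498.0], [413.0, 476.0]]
108 143.8 [[385.0, 492.0], [426.0, 464.0]]
108 153.8 [[403.0, 483.0], [438.0, 450.0]]
```

View pics/bar.png

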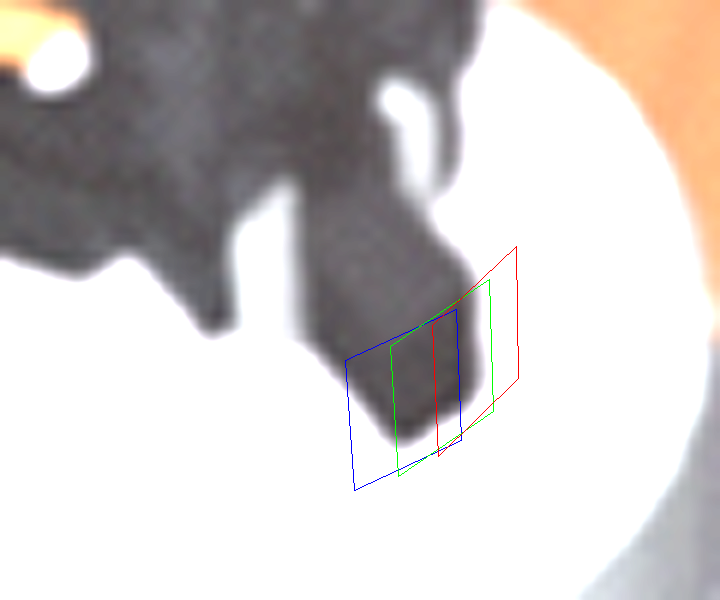

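Enlarged crop: the bar's end (405,440)–(480,380) runs parallel to the green outline drawn for 40°, so the lid turned with the jaws. The remaining ~2 mm shift is the side camera's known bias.

Run:
```python
from h import *
a=cv2.imread('pics/top0.png');b=cv2.imread('pics/top_t.png')
d=(cv2.absdiff(a,b).max(2)>60); 
for n,(x,y) in dict(driver=(261,275),tweez=(262,212),loupe=(202,319),oil=(242,135),jar=(300,120),spool=(192,127),pliers=(345,317)).items(): print(n,int(d[y-15:y+15,x-12:x+12].sum()))
s=st('final');print(yaw(s)); ctrl.sign_off()
```

```text
driver 0
tweez 0
loupe 0
oil 0
jar 0
spool 0
pliers 0
final t 15.41 p [589.7 154.3 103.3] F [-1.  -0.8  5.4] T [-0.21  0.18  0.09] w 12.5
53.88674178623979
the job is handed in; nothing more can be done
```

I handed the job in at 15.4 s with the lid in the pot, turned half-way and still gripped, and the lock not clicked. The sign-off reports no verdict.

- **Fitting:** I lifted the silver lid off its ring by the bar, lined the bar up with the notches and lowered it. Rim contact came at TCP z 103.3 mm, where 103 was expected, with a rise of about 9 N. That is fully home.
- **Turning:** I turned it 40° clockwise in 4° steps with a light downward push. The turning torque rose by about 0.15 N m past 14°, as the collar spring should make it. The lid never passed 40°, against the 64° where the click begins.
- **Last checks:**
  - The wrist stands at 39.9°, and the bar in the side view agrees to within a few degrees.
  - About 5 to 6 N of push still holds the lid down.
  - The driver, tweezers, loupe, oil, jar, spool and pliers show no change in the top view.
- **Disagreements:**
  - The two cameras differed by about 3 mm in y on the pot and 6 mm on the lid. I used values in between and corrected lid against pot in the side view.
  - The wrist torque at the end read only about 0.09 N m, less than the 0.22 N m spring value. Its zero lay near −0.05 in air and −0.14 just before the collar, and rim friction probably carries part of the load.
  - The top camera could not confirm the final angle because the arm hid the lid.

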